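# Wedge the rocking bead chest

## Task

The bead chest rocks because the foot nearest the wooden wedge is too short. With your fingertips push the wedge along the table, thin end first, under that foot until the chest stands level and no longer rocks, then test it: press down firmly with the fingertips on the chest's top right above that foot, and finish while still holding that press. Pick nothing up, do not shove the chest along the table or tip it over, and leave everything else where it is.

Things in the scene. Friction and masses are not known exactly. Their poses are not given: they have to be found in the camera images.
- chest: loose wooden bead chest 200 x 200 mm (top board 206 x 206, top 140 mm up), 2.2 kg, on four 24 mm square feet centred 80 mm either way from its middle; underside 30 mm up; drawers on its +x face. The (+x,+y) foot is 6 to 10 mm too short and hangs clear: pressing that corner with 2 to 3 N rocks the chest. A sideways push of 7 to 12 N slides it. Origin: centre, at the feet's underside
- short_foot (a point): point at table level straight below the middle of the short foot (24 mm square)
- press_corner (a point): point on the chest's flat top, 140 mm up, straight above the short foot; here the corner is pressed. A firm press is 6 to 15 N.
- wedge: loose light-wood wedge, 110 mm long, 50 wide, 60 g, flat on the table; 3 mm thick at the thin end, rising evenly to 24 mm at the upright blunt end. Origin: centre of underside; x axis to the thin end. It lies on the chest's +y side, thin end to the short foot, about 20 to 60 mm short of it. It stays where left; under the foot the push climbs from under 1 N to over 5 N within a few mm
- wedge_tail (a point): middle of the wedge's blunt end face, 12 mm above the table; the wedge is pushed here
- block: bystander: plain rectangular wooden block 50 x 30 x 25 mm, not a wedge. To be left alone.
- wax_tin: bystander: round aluminium tin, 42 mm across, 28 mm high. To be left alone.
- dust_brush: bystander: small wooden-handled brush lying on the table. To be left alone.
- cup: bystander: white ceramic cup, 70 mm across, 60 mm high. To be left alone.
- bead0: bystander: pale rounded bead, about 22 x 19 x 19 mm, lying in the wooden tray. To be left alone.
- bead1: bystander: second such bead in the tray. To be left alone.
- bead2: bystander: third such bead in the tray. To be left alone.
There are look-alikes about, which are no part of the job. What is shaped like the wedge but green is not meant.

How it is judged:
At the end, for the whole second after the job is handed in: Fingers press the chest top within 50 mm of the point above the short foot with over 4 N, off the wedge; chest level to 0.014 rad (1.6 mm at that corner) and within 30 mm of its start; the wedge lies flat on the table under the short foot and carries over 2 N there (contact force between the fingers and chest above 4 N and horizontal distance between the grasp point and press_corner below 0.05 m and height (world z) of the grasp point above 0.12 m and angle between chest's own z axis and vertical below 0.014 rad and contact force between wedge and chest above 2 N and x of short_foot in the frame of wedge between -0.03 and 0.062 m and y of short_foot in the frame of wedge between -0.03 and 0.03 m and angle between wedge's own z axis and vertical below 0.06 rad and height (world z) of wedge below 0.006 m and distance of chest from where it was at the start of the episode below 0.03 m and linear speed of chest below 0.01 m/s and contact force between the fingers and wedge below 0.1 N); the arm keeps its last pose, push and grip.
It fails at once if the wedge is lifted off the table (height (world z) of wedge above 0.015 m).
It fails at once if the chest is lifted or tipped (height (world z) of chest above 0.02 m or angle between chest's own z axis and vertical above 0.18 rad).
It fails at once if the chest is shoved more than 40 mm (distance of chest from where it was at the start of the episode above 0.04 m).
It fails at once if a bystander is disturbed (distance of any of block, wax_tin, dust_brush, cup, bead0, bead1, bead2 from where it was at the start of the episode above 0.03 m).
It also fails if it takes over 54 s, if anything falls off the work surface, if the arm or the gripper's body presses on something with over 40 N, if the wrist force passes 120 N, or if a joint passes its speed limit or range.

## Robot

A 7-joint arm with a two-finger parallel gripper is mounted at the origin on the work surface. World frame = base frame: x ahead of the robot, y to its left, z up, the work surface at z = 0. Lengths are in m, angles in rad, forces in N, time in s.
With the tool pointing down it reaches from about 0.425 to 0.925 m from the base axis. Payload 6.8 kg.
Tool frame: the origin (TCP) lies at the very end of the fingers, on their centre line; the grasp point (between the pads) lies 19 mm behind it (bot.grip_depth is the distance from the TCP to the grasp point, in m); z points along the fingers, y is the direction in which the jaws open and shut (so a half turn about z gives the same grasp; the last joint's range is limited). The gripper opens to 85 mm and grips with 20 to 120 N. Pads are 22 mm wide; open, the fingers measure 114 mm over their backs; the gripper's body (76 mm by 85 mm) begins 54 mm behind the grasp point. The pads swing forward as they close: fully open they stand 13 mm farther back than shut.
Start: joints at [1.056, 0.477, 0.022, 1.555, -0.011, 1.109, -0.083], TCP at [0.267, -0.62, 0.231] pointing down, gripper open.
Joint ranges: [-2.96, 2.96], [-0.34, 2.1], [-1.41, 1.46], [0.24, 2.44], [-1.37, 4.51], [0.17, 1.92], [-2.96, 2.96]. Speed limits (rad/s): [2.39, 2.39, 3.14, 3.14, 3.14, 3.14, 3.14].

## Interface

Orientations are given as a unit quaternion [w, x, y, z].
In Python, from station import bot gives the robot as it stands.
- The arm moves only by the tool step_arm, never from a script. Its argument "increments" is a list of rows, each a list of 7 numbers: the shift along the world's x, y, z in m, then the turn, a rotation vector about the world's x, y, z in degrees, then the gripper command: -1 is fully open, 1 is shut, values between are in proportion. In form: [[dx, dy, dz, rx, ry, rz, fingers], ...]. A call has 1 to 10 rows; each row is the pose to reach, as a shift and turn from the pose commanded when the call began; what a row does not reach only later rows make up. A row lasts 1/12 s, in which the tool goes at most 41.7 mm and 7.16 degrees, less where a joint would pass 70% of its speed; a pose out of reach is approached as far as the arm can. A call with a gripper value outside its range is refused whole. The fingers move at their own pace and stop on an object; "force" is the grip in N (left out, the last holds). Time passes only in rows, so rows that repeat a pose let the fingers close. It gives the time, the measured TCP pose, the force and the opening at its end, in the units of the state.
- bot.get_obs(): the state, without advancing time (a new reading comes with each control period).
- bot.read_camera(name): name is "side" or "top"; returns a dict with "color" (384x512x3 uint8, red, green, blue), "intrinsics" (3x3 intrinsics, pixels), "extrinsics" (4x4, takes a point from camera to world coordinates). Camera axes: x right, y up, looking along -z (the intrinsics and any distortion apply to the point x, -y, -z); pixel columns grow to the right and rows downward; lengths in m; the calibration is good to about 2 mm. A picture is of the moment at which its call begins. There is no depth.
- bot.hand_in(): hands the job in, once; it reports no verdict.
Trained networks look in the newest picture that a camera, given by its name, has taken for a name from the list of things; names that differ only in an ending like _2 or _b are one class to them, and where a whole thing is asked for, a point or a joint stands for the part that bears it (a point fixed in the world has none). Each returns a list of dicts, best first, with "conf" (0 to 1); they miss things now and then, are a little off and sometimes report something else, mostly with a low value. They report only what shows in the picture. A call takes as long as a camera call. They do not tell look-alikes from the thing itself.
- bot.recognise(thing, camera): "location" ([column, row] as shares, 0 to 1, of the picture: columns of its width, rows of its height, amid what is visible of it).
- bot.place_of(thing, camera): "location" ([column, row] as shares, 0 to 1, of the picture: columns of its width, rows of its height: a listed point, or the origin of a listed thing).
The state is a dict: "t": time; "q": joint angles; "joint_vel": joint speeds; "joint_torque": joint torques, N m; "eef_pos": TCP position; "tool_rot": TCP orientation; "contact_force": force on the tool from outside, world axes, zero at the start; "torque": the same for the moment, N m; "gripper_width": opening from 0.0 (shut) to 1.0 (fully open).
Only numpy, scipy, OpenCV 4.12 (cv2) and the standard library are available. Lean on these libraries where they do the work, as an engineer would, in place of code of your own. Each camera call takes 0.05 s, during which the arm holds its last target.

## Working session

There is one attempt and no reset: what is moved stays moved. The work goes in short steps, Python scripts to look and compute and a tool call to move; the robot and the scene stay as the last step left them, time stands still between calls to the robot, and variables do not carry over. Pictures are saved under pics/ and viewed, and the job is handed in when it is done.

Besides the shell and the picture viewer there is one more tool, called after "Call:" by a JSON object that holds its "name" and its "arguments". step_arm: Moves the arm, as the interface text tells. Its arguments: {"type":"object","properties":{"increments":{"type":"array","items":{"type":"array","items":{"type":"number"}}},"force":{"type":"number"}},"required":["increments"]}

```bash
mkdir -p pics; ls
cat > h.py <<'E'
import numpy as np, cv2
from station import bot
def snap(cam,name):
    r=bot.read_camera(cam); cv2.imwrite(f'pics/{name}.png',cv2.resize(r['color'][:,:,::-1],(800,600),interpolation=cv2.INTER_CUBIC)); return r
def ray(r,loc):
    K=np.array(r['intrinsics']);E=np.array(r['extrinsics'])
    u,v=loc[0]*512,loc[1]*384
    d=np.array([(u-K[0,2])/K[0,0],-(v-K[1,2])/K[1,1],-1.])
    return E[:3,3],E[:3,:3]@d
def atz(r,loc,z):
    o,d=ray(r,loc); return o+d*(z-o[2])/d[2]
def proj(r,p):
    K=np.array(r['intrinsics']);E=np.array(r['extrinsics'])
    c=E[:3,:3].T@(np.array(p)-E[:3,3]); return K[0,0]*c[0]/-c[2]+K[0,2],K[1,1]*-c[1]/-c[2]+K[1,2]
def tri(a,b):
    (o1,d1),(o2,d2)=a,b
    A=np.stack([d1,-d2],1);s=np.linalg.lstsq(A,o2-o1,rcond=None)[0]
    p,q=o1+d1*s[0],o2+d2*s[1]; return (p+q)/2,np.linalg.norm(p-q)
E
python3 - <<'E'
from h import *
np.set_printoptions(precision=4,suppress=True)
R={c:snap(c,c+'0') for c in('side','top')}
for c in R: print(c,R[c].keys(),R[c]['extrinsics'],R[c]['intrinsics'])
for t in['chest','short_foot','press_corner','wedge','wedge_tail','block','cup','wax_tin','dust_brush']:
    L={}
    for c in R:
        L[c]=bot.place_of(t,c)
        for d in L[c][:3]: print(t,c,round(d['conf'],2),np.array(d['location'])*[800,600],atz(R[c],d['location'],{'press_corner':.14,'wedge_tail':.012}.get(t,0)))
    if L['side'] and L['top']: print('  tri',tri(ray(R['side'],L['side'][0]['location']),ray(R['top'],L['top'][0]['location'])))
print(bot.get_obs())
E
```

```text
pics
side dict_keys(['color', 'intrinsics', 'extrinsics']) [[-0.9632  0.1922 -0.1878  0.3114]
 [-0.2686 -0.7105  0.6504  0.8968]
 [-0.0085  0.6769  0.736   1.0629]
 [ 0.      0.      0.      1.    ]] [[419.7472   0.     252.899 ]
 [  0.     419.7472 194.0543]
 [  0.       0.       1.    ]]
top dict_keys(['color', 'intrinsics', 'extrinsics']) [[-0.0115  0.9987 -0.0497  0.479 ]
 [-0.9999 -0.0121 -0.012   0.0605]
 [-0.0126  0.0496  0.9987  1.4985]
 [ 0.      0.      0.      1.    ]] [[392.525    0.     260.5258]
 [  0.     392.525  189.8946]
 [  0.       0.       1.    ]]
chest side 0.91 [430.48 287.82] [ 0.5185 -0.1084  0.    ]
chest top 0.66 [487.68 321.72] [ 0.4901 -0.1172  0.    ]
  tri (array([ 0.5046, -0.1142, -0.0024]), np.float64(0.02966314382016738))
short_foot side 0.81 [394.24 297.06] [ 0.5895 -0.0597  0.    ]
short_foot top 0.41 [595.76 402.84] [ 0.2913 -0.3744  0.    ]
  tri (array([ 0.4551, -0.2743, -0.0698]), np.float64(0.40684336522200176))
press_corner top 0.67 [462.64 278.28] [ 0.586  -0.0469  0.14  ]
wedge side 0.87 [373.44 335.46] [0.602  0.0585 0.    ]
wedge side 0.
[... 1398 characters left out ...]
dust_brush side 0.38 [347.52 573.72] [0.4984 0.543  0.    ]
dust_brush top 0.84 [307.84 233.1 ] [0.7134 0.3213 0.    ]
  tri (array([0.7155, 0.3212, 0.0068]), np.float64(0.006527930002700757))
{'t': 1.0, 'q': array([ 1.0559,  0.477 ,  0.0224,  1.5554, -0.0115,  1.1093, -0.0831]), 'joint_vel': array([ 0.0007,  0.0004, -0.0024, -0.0006,  0.0005,  0.0002,  0.0006]), 'joint_torque': array([  0.0011, -59.6333,   1.6065, -28.1546,   0.0123,   0.0017,
        -0.    ]), 'eef_pos': array([ 0.2671, -0.6199,  0.2313]), 'tool_rot': array([0.    , 0.9794, 0.202 , 0.    ]), 'contact_force': array([0.0862, 0.2603, 1.5044]), 'torque': array([-0.0348, -0.0035,  0.0189]), 'gripper_width': 1.0009303452276643}
```

View pics/side0.png

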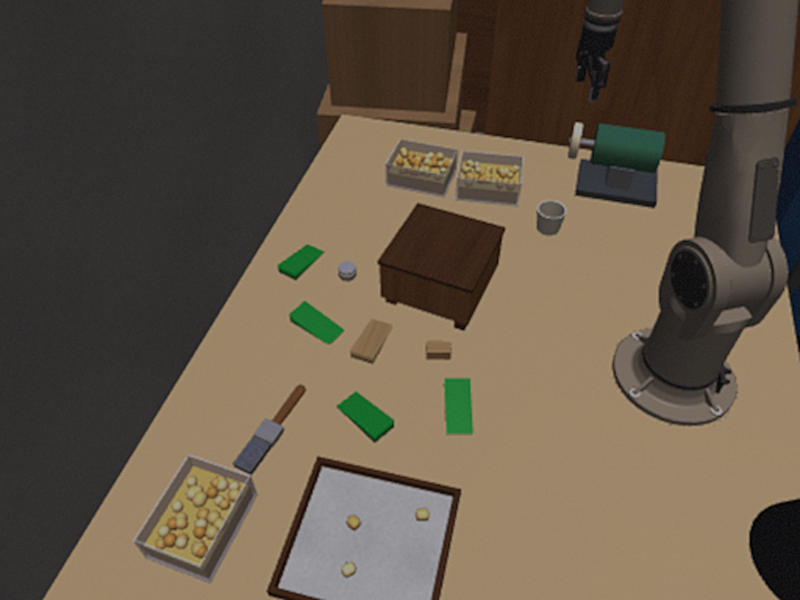

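View pics/top0.png

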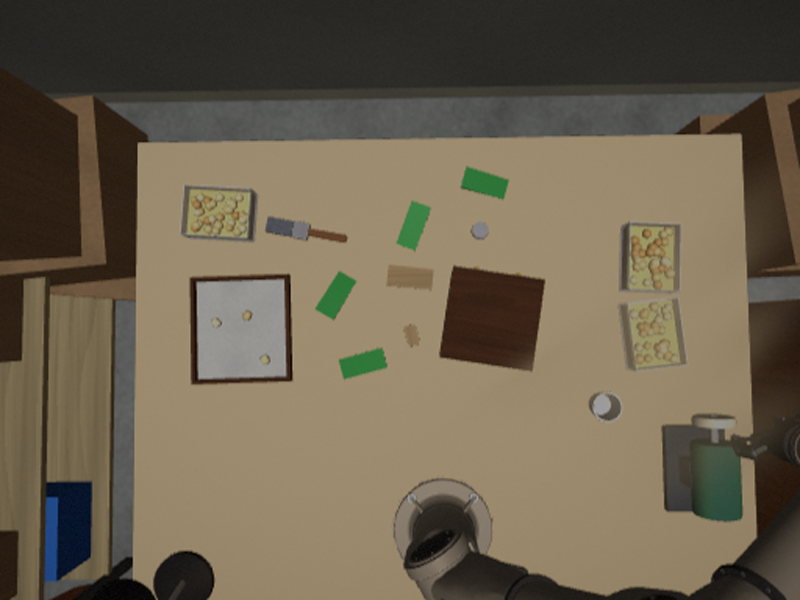

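The wooden wedge is at about (410,278) in top and (371,340) in side; the four green ones are look-alikes and the small block is at (411,335). The chest's short-foot corner is at about (463,278) in top and (390,298) in side. Next I'll zoom in to get exact edges.

Run:
```python
from h import *
R={c:bot.read_camera(c) for c in('side','top')}
t=R['top']['color'][155:245,235:355,::-1]; s=R['side']['color'][120:240,210:330,::-1]
cv2.imwrite('pics/tz.png',cv2.resize(t,None,fx=6.6,fy=6.6,interpolation=cv2.INTER_CUBIC))
cv2.imwrite('pics/sz.png',cv2.resize(s,None,fx=5,fy=5,interpolation=cv2.INTER_CUBIC))
```

```text
(no output)
```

View pics/tz.png

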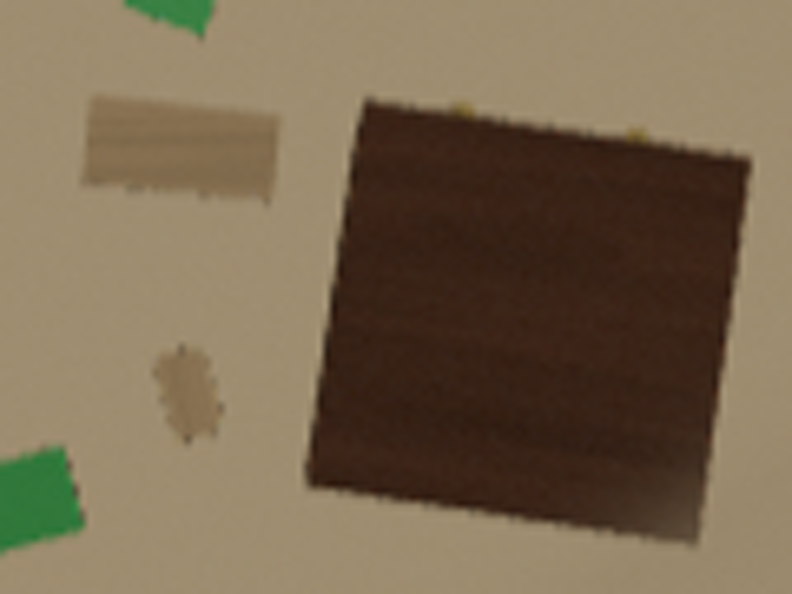

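View pics/sz.png

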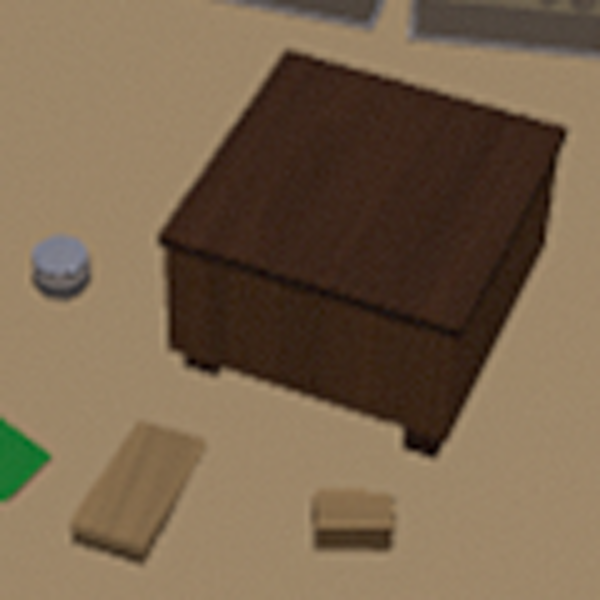

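```bash
cat > fit.py <<'E'
from h import *
from scipy.optimize import least_squares
from scipy.spatial.transform import Rotation as Ro
def chestfit(R,T,S):
    B=np.array([[1,1],[1,-1],[-1,-1],[-1,1]])*.103
    def f(p):
        M=Ro.from_rotvec([p[3],p[4],0])*Ro.from_euler('z',p[2]); e=[]
        for k,P in(('top',T),('side',S)):
            for b,u in zip(B,P): e+=list(np.array(proj(R[k],M.apply([*b,.14])+[p[0],p[1],0]))-u)
        return np.r_[e,np.array(p[3:])*20]
    return least_squares(f,[.53,-.1,-.15,0,0])
E
python3 - <<'E'
from fit import *
np.set_printoptions(precision=4,suppress=True)
R={c:bot.read_camera(c) for c in('side','top')}
tz=lambda P:np.array(P)/6.6+[235,155]-.42*0
sz=lambda P:np.array(P)/5+[210,120]
T=tz([(368,100),(750,157),(697,543),(308,487)]);S=sz([(162,238),(290,52),(567,131),(460,332)])
r=chestfit(R,T,S);print('chest',r.x,r.fun.round(1))
p=r.x;c,s=np.cos(p[2]),np.sin(p[2]);m=np.array([[c,-s],[s,c]])
print('foot',m@[.08,.08]+p[:2],'otherfeet',m@[-.08,.08]+p[:2], m@[.08,-.08]+p[:2])
# wedge corners x to thin
W=np.array([[-.055,-.025,.024],[-.055,.025,.024],[.055,-.025,.003],[.055,.025,.003]])
for sg in(1,):
  Wt=tz([(92,96),(83,186),(278,115),(270,200)]);Ws=sz([(73,525),(143,553),(145,421),(205,440)])
  def f(q):
    M=Ro.from_euler('z',q[2]);P=M.apply(W*[1,sg,1])+[q[0],q[1],0]
    return np.concatenate([[np.array(proj(R[k],P[i]))-U[i] for i in range(4)] for k,U in(('top',Wt),('side',Ws))]).ravel()
  best=min((least_squares(f,[.6,.08,a]) for a in(-1.5,1.5)),key=lambda r:r.cost)
  print(sg,best.x,best.fun.round(1))
  q=best.x;d=np.array([np.cos(q[2]),np.sin(q[2])]);print('tail',q[:2]-.055*d,'thin',q[:2]+.055*d)
  f0=m@[.08,.08]+p[:2]; v=f0-q[:2];print('foot in wedge',v@d,v@[-d[1],d[0]])
E
```

```text
chest [ 0.4951 -0.109  -0.1627  0.0048  0.0048] [-1.2 -0.  -0.2  0.2 -0.5  0.8 -0.9  0.2 -0.9 -1.2 -0.6 -1.1  0.6 -1.1
  0.5 -0.9  0.1  0.1]
foot [ 0.587 -0.043] otherfeet [ 0.4291 -0.0171] [ 0.5611 -0.2009]
1 [0.5989 0.0732 4.5855] [ -2.5  12.9   0.4 -13.9  -1.8  13.7   0.9 -12.2  13.8   3.3 -14.6  -7.1
  13.2   3.8 -12.5  -4.3]
tail [0.6058 0.1278] thin [0.5919 0.0187]
foot in wedge 0.11677481914849393 0.0028976371211292887
```

Run:
```python
from fit import *
np.set_printoptions(precision=4,suppress=True)
R={c:bot.read_camera(c) for c in('side','top')}
tz=lambda P:np.array(P)/6.6+[235,155]
sz=lambda P:np.array(P)/5+[210,120]
W=np.array([[-.055,.025,.024],[-.055,-.025,.024],[.055,.025,.003],[.055,-.025,.003]])
Wt=tz([(92,96),(83,186),(278,115),(270,200)]);Ws=sz([(73,525),(143,553),(145,421),(205,440)])
def f(q):
    M=Ro.from_euler('z',q[2]);P=M.apply(W)+[q[0],q[1],0]
    return np.concatenate([[np.array(proj(R[k],P[i]))-U[i] for i in range(4)] for k,U in(('top',Wt),('side',Ws))]).ravel()
r=least_squares(f,[.6,.08,-1.6]);q=r.x;print(q,r.fun.round(1))
d=np.array([np.cos(q[2]),np.sin(q[2])]);print('d',d,'tail',q[:2]-.055*d,'thin',q[:2]+.055*d)
v=np.array([.587,-.043])-q[:2];print('foot in wedge',v@d,v@[-d[1],d[0]])
```

```text
[ 0.5987  0.0736 -1.6673] [-1.3  0.3 -1.1 -0.2 -0.6  0.3 -0.4  0.5 -0.2 -1.   0.5 -2.2 -1.  -0.3
  0.8 -0.2]
d [-0.0963 -0.9953] tail [0.6039 0.1284] thin [0.5934 0.0189]
foot in wedge 0.11721189904496748 -0.00036134919729497936
```

Call:
{"name": "step_arm", "arguments": {"increments": [[0.012, 0.03, 0.012, 0, 0, 3, 1], [0.027, 0.062, 0.024, 0, 0, 6, 1], [0.042, 0.096, 0.03, 0, 0, 9, 1], [0.057, 0.13, 0.03, 0, 0, 12, 1], [0.072, 0.164, 0.03, 0, 0, 15, 1], [0.087, 0.198, 0.03, 0, 0, 18, 1], [0.102, 0.232, 0.03, 0, 0, 21, 1], [0.117, 0.266, 0.03, 0, 0, 24, 1], [0.132, 0.3, 0.03, 0, 0, 27, 1], [0.147, 0.335, 0.03, 0, 0, 30, 1]], "force": 60}}

```text
t: 2.13
eef_pos: [0.4145, -0.2835, 0.2616]
tool_rot: [0.0, 0.893, 0.45, 0.0]
contact_force: [1.3, 0.0, 0.1]
gripper_width: 0.001
```

Call:
{"name": "step_arm", "arguments": {"increments": [[0.016, 0.034, 0, 0, 0, 3, 1], [0.032, 0.07, 0, 0, 0, 6, 1], [0.048, 0.106, 0, 0, 0, 9, 1], [0.064, 0.142, 0, 0, 0, 12, 1], [0.08, 0.178, 0, 0, 0, 15, 1], [0.096, 0.214, 0, 0, 0, 18, 1], [0.112, 0.25, 0, 0, 0, 21, 1], [0.128, 0.286, 0, 0, 0, 24, 1], [0.144, 0.322, 0, 0, 0, 27, 1], [0.16, 0.358, 0, 0, 0, 30, 1]]}}

```text
t: 2.97
eef_pos: [0.5747, 0.0747, 0.2616]
tool_rot: [0.0, 0.746, 0.665, 0.0]
contact_force: [1.1, -1.0, 0.3]
gripper_width: 0.0
```

Call:
{"name": "step_arm", "arguments": {"increments": [[0.017, 0.036, 0, 0, 0, 1.2, 1], [0.034, 0.072, 0, 0, 0, 1.2, 1], [0.034, 0.094, 0, 0, 0, 1.2, 1], [0.034, 0.094, -0.03, 0, 0, 1.2, 1], [0.034, 0.094, -0.06, 0, 0, 1.2, 1], [0.034, 0.094, -0.06, 0, 0, 1.2, 1], [0.034, 0.094, -0.06, 0, 0, 1.2, 1]]}}

```text
t: 3.55
eef_pos: [0.6072, 0.1663, 0.2002]
tool_rot: [-0.001, 0.74, 0.672, -0.002]
contact_force: [0.7, 0.1, 0.6]
gripper_width: 0.002
```

Call:
{"name": "step_arm", "arguments": {"increments": [[0, 0.001, -0.04, 0, 0, 0, 1], [0, 0.001, -0.08, 0, 0, 0, 1], [0, 0.001, -0.12, 0, 0, 0, 1], [0, 0.001, -0.15, 0, 0, 0, 1], [0, 0.001, -0.17, 0, 0, 0, 1], [0, 0.001, -0.18, 0, 0, 0, 1], [0, 0.001, -0.188, 0, 0, 0, 1], [0, 0.001, -0.193, 0, 0, 0, 1], [0, 0.001, -0.193, 0, 0, 0, 1]]}}

```text
t: 4.3
eef_pos: [0.609, 0.1682, 0.0092]
tool_rot: [0.0, 0.74, 0.672, 0.001]
contact_force: [0.8, 0.2, -0.1]
gripper_width: -0.001
```

Run:
```python
from h import *
R={c:bot.read_camera(c) for c in('side','top')}
t=R['top']['color'][155:245,215:335,::-1]; s=R['side']['color'][120:270,190:310,::-1]
cv2.imwrite('pics/tz1.png',cv2.resize(t,None,fx=5,fy=5,interpolation=cv2.INTER_CUBIC))
cv2.imwrite('pics/sz1.png',cv2.resize(s,None,fx=4,fy=4,interpolation=cv2.INTER_CUBIC))
o=bot.get_obs();print(o['eef_pos'],o['contact_force'])
```

```text
[0.60919755 0.16840393 0.00982477] [-0.52223816 -0.37042397  0.17083501]
```

View pics/sz1.png

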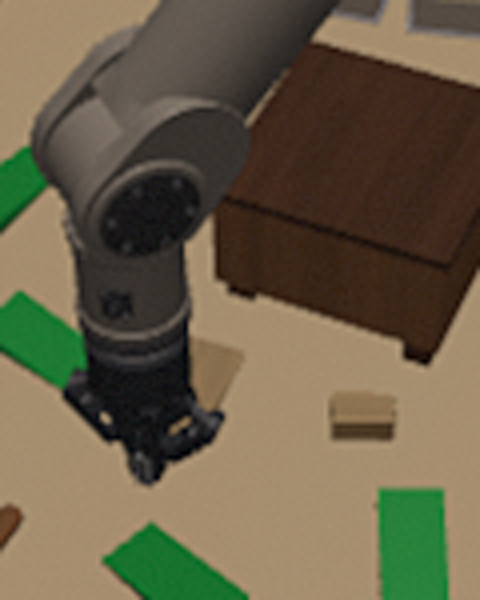

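View pics/tz1.png

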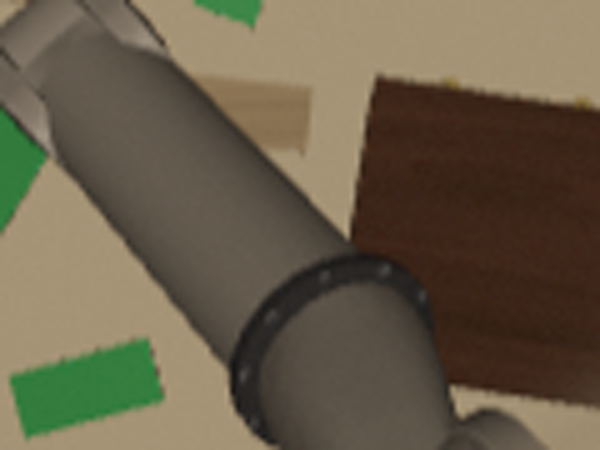

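The side view shows the fingers at about (150,470), behind the wedge's blunt end, with the thin end pointing at the short foot at (240,290). The path between them is free. I'll start the push.

Call:
{"name": "step_arm", "arguments": {"increments": [[-0.002, -0.01, -0.001, 0, 0, 0, 1], [-0.003, -0.02, -0.001, 0, 0, 0, 1], [-0.004, -0.026, -0.001, 0, 0, 0, 1], [-0.005, -0.033, -0.001, 0, 0, 0, 1], [-0.0055, -0.04, -0.001, 0, 0, 0, 1], [-0.006, -0.047, -0.001, 0, 0, 0, 1], [-0.007, -0.054, -0.001, 0, 0, 0, 1], [-0.0075, -0.06, -0.001, 0, 0, 0, 1], [-0.008, -0.065, -0.001, 0, 0, 0, 1], [-0.008, -0.065, -0.001, 0, 0, 0, 1]]}}

```text
t: 5.23
eef_pos: [0.6, 0.1012, 0.0071]
tool_rot: [0.0, 0.741, 0.672, -0.001]
contact_force: [-0.3, 0.5, -0.2]
gripper_width: -0.002
```

Run:
```python
from h import *
R={c:bot.read_camera(c) for c in('side','top')}
t=R['top']['color'][155:245,215:335,::-1]; s=R['side']['color'][120:270,190:310,::-1]
cv2.imwrite('pics/tz2.png',cv2.resize(t,None,fx=5,fy=5,interpolation=cv2.INTER_CUBIC))
cv2.imwrite('pics/sz2.png',cv2.resize(s,None,fx=4,fy=4,interpolation=cv2.INTER_CUBIC))
o=bot.get_obs();print(o['eef_pos'],o['contact_force'])
```

```text
[0.60000941 0.10274138 0.00720443] [-0.26918285 -0.02008139  0.01309512]
```

View pics/sz2.png

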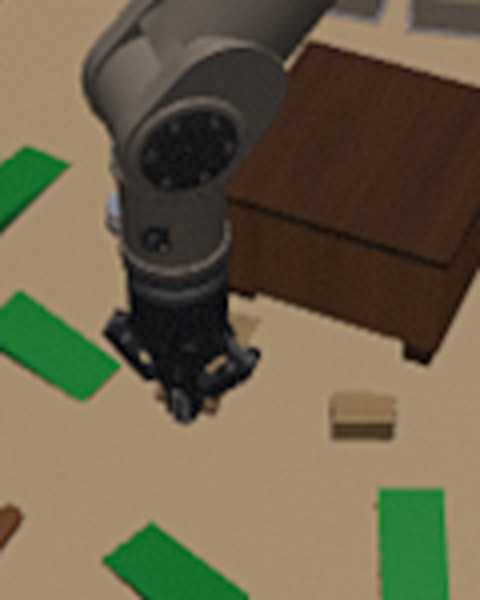

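View pics/tz2.png

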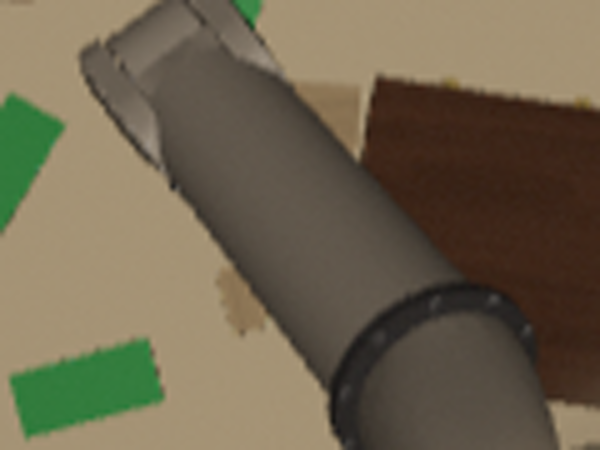

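The wedge slid straight for about 37 mm; its thin end is now by the chest edge at (360,120) in the zoomed top view. From here I'll go in small steps and watch the force.

Call:
{"name": "step_arm", "arguments": {"increments": [[-0.0005, -0.004, 0, 0, 0, 0, 1], [-0.001, -0.008, 0, 0, 0, 0, 1], [-0.0012, -0.012, 0, 0, 0, 0, 1], [-0.0016, -0.016, 0, 0, 0, 0, 1], [-0.002, -0.02, 0, 0, 0, 0, 1], [-0.002, -0.022, 0, 0, 0, 0, 1], [-0.0024, -0.024, 0, 0, 0, 0, 1], [-0.0024, -0.024, 0, 0, 0, 0, 1]]}}

```text
t: 6.0
eef_pos: [0.5977, 0.0784, 0.0073]
tool_rot: [0.0, 0.74, 0.672, -0.0]
contact_force: [0.8, 0.0, 0.0]
gripper_width: -0.002
```

Call:
{"name": "step_arm", "arguments": {"increments": [[-0.0002, -0.002, 0, 0, 0, 0, 1], [-0.0003, -0.003, 0, 0, 0, 0, 1], [-0.0003, -0.003, 0, 0, 0, 0, 1]]}}

```text
t: 6.25
eef_pos: [0.5973, 0.0759, 0.0073]
tool_rot: [0.0, 0.74, 0.672, -0.0]
contact_force: [0.3, 0.1, 0.3]
gripper_width: -0.002
```

Call:
{"name": "step_arm", "arguments": {"increments": [[-0.0002, -0.002, 0, 0, 0, 0, 1], [-0.0002, -0.002, 0, 0, 0, 0, 1], [-0.0002, -0.002, 0, 0, 0, 0, 1]]}}

```text
t: 6.5
eef_pos: [0.5972, 0.0739, 0.0073]
tool_rot: [0.0, 0.74, 0.672, -0.0]
contact_force: [0.4, -0.2, -0.6]
gripper_width: -0.003
```

Call:
{"name": "step_arm", "arguments": {"increments": [[-0.0002, -0.002, 0, 0, 0, 0, 1], [-0.0002, -0.002, 0, 0, 0, 0, 1], [-0.0002, -0.002, 0, 0, 0, 0, 1]]}}

```text
t: 6.75
eef_pos: [0.5969, 0.0718, 0.0073]
tool_rot: [0.0, 0.74, 0.672, -0.0]
contact_force: [-0.4, -0.3, 0.1]
gripper_width: 0.0
```

Call:
{"name": "step_arm", "arguments": {"increments": [[-0.0002, -0.002, 0, 0, 0, 0, 1], [-0.0002, -0.002, 0, 0, 0, 0, 1], [-0.0002, -0.002, 0, 0, 0, 0, 1]]}}

```text
t: 7.0
eef_pos: [0.5968, 0.0698, 0.0073]
tool_rot: [0.0, 0.74, 0.672, -0.0]
contact_force: [0.6, -0.6, -1.3]
gripper_width: -0.003
```

Call:
{"name": "step_arm", "arguments": {"increments": [[-0.0002, -0.002, 0, 0, 0, 0, 1], [-0.0002, -0.002, 0, 0, 0, 0, 1], [-0.0002, -0.002, 0, 0, 0, 0, 1]]}}

```text
t: 7.25
eef_pos: [0.5966, 0.0678, 0.0073]
tool_rot: [0.0, 0.74, 0.672, -0.0]
contact_force: [-0.4, 0.1, -0.3]
gripper_width: 0.001
```

Call:
{"name": "step_arm", "arguments": {"increments": [[-0.0002, -0.002, 0, 0, 0, 0, 1], [-0.0002, -0.002, 0, 0, 0, 0, 1], [-0.0002, -0.002, 0, 0, 0, 0, 1]]}}

```text
t: 7.5
eef_pos: [0.5964, 0.0659, 0.0073]
tool_rot: [0.0, 0.74, 0.672, -0.0]
contact_force: [0.4, 0.5, 0.2]
gripper_width: -0.001
```

Call:
{"name": "step_arm", "arguments": {"increments": [[-0.0002, -0.002, 0, 0, 0, 0, 1], [-0.0002, -0.002, 0, 0, 0, 0, 1], [-0.0002, -0.002, 0, 0, 0, 0, 1]]}}

```text
t: 7.75
eef_pos: [0.5962, 0.0639, 0.0073]
tool_rot: [0.0, 0.74, 0.672, -0.0]
contact_force: [-0.9, 0.7, -0.2]
gripper_width: 0.003
```

Call:
{"name": "step_arm", "arguments": {"increments": [[-0.0002, -0.002, 0, 0, 0, 0, 1], [-0.0002, -0.002, 0, 0, 0, 0, 1], [-0.0002, -0.002, 0, 0, 0, 0, 1]]}}

```text
t: 8.0
eef_pos: [0.596, 0.0618, 0.0073]
tool_rot: [0.0, 0.74, 0.672, -0.0]
contact_force: [-0.0, 0.4, -0.4]
gripper_width: 0.0
```

Call:
{"name": "step_arm", "arguments": {"increments": [[-0.0002, -0.0015, 0, 0, 0, 0, 1], [-0.0002, -0.0015, 0, 0, 0, 0, 1], [-0.0002, -0.0015, 0, 0, 0, 0, 1]]}}

```text
t: 8.25
eef_pos: [0.5958, 0.0604, 0.0073]
tool_rot: [0.0, 0.74, 0.672, -0.0]
contact_force: [-0.2, -0.4, -0.4]
gripper_width: -0.001
```

Call:
{"name": "step_arm", "arguments": {"increments": [[-0.0002, -0.0015, 0, 0, 0, 0, 1], [-0.0002, -0.0015, 0, 0, 0, 0, 1], [-0.0002, -0.0015, 0, 0, 0, 0, 1]]}}

```text
t: 8.5
eef_pos: [0.5956, 0.0589, 0.0073]
tool_rot: [0.0, 0.74, 0.672, -0.0]
contact_force: [-0.1, -0.5, -0.2]
gripper_width: 0.002
```

Run:
```python
from h import *
R={c:bot.read_camera(c) for c in('side','top')}
t=R['top']['color'][155:245,215:335,::-1]; s=R['side']['color'][120:240,200:320,::-1]
cv2.imwrite('pics/tz3.png',cv2.resize(t,None,fx=5,fy=5,interpolation=cv2.INTER_CUBIC))
cv2.imwrite('pics/sz3.png',cv2.resize(s,None,fx=5,fy=5,interpolation=cv2.INTER_CUBIC))
o=bot.get_obs();print(o['eef_pos'],o['contact_force'])
```

```text
[0.59556104 0.05899492 0.00729198] [-0.85281169 -0.40559464 -0.10582193]
```

View pics/sz3.png

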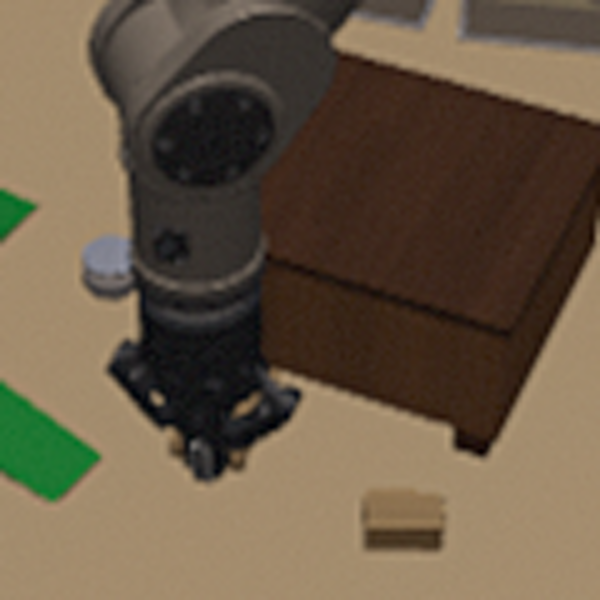

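View pics/tz3.png

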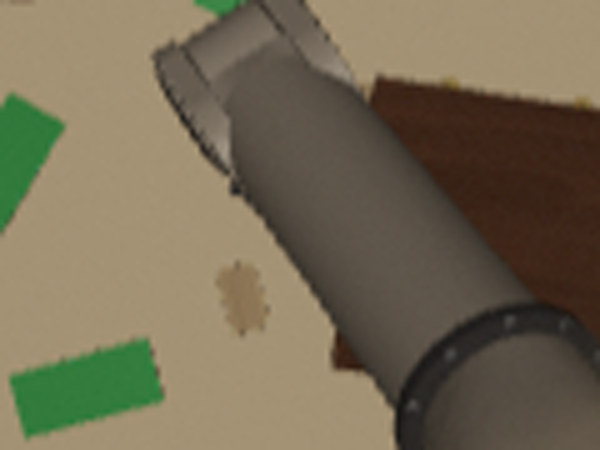

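The chest's corner is still at (377,77) in the zoomed top view, so it hasn't moved, and the wedge tail is still at the fingers. I'll keep pushing gently.

Call:
{"name": "step_arm", "arguments": {"increments": [[-0.0001, -0.001, 0, 0, 0, 0, 1], [-0.0001, -0.001, 0, 0, 0, 0, 1], [-0.0001, -0.001, 0, 0, 0, 0, 1]]}}

```text
t: 8.85
eef_pos: [0.5955, 0.058, 0.0073]
tool_rot: [0.0, 0.74, 0.672, -0.0]
contact_force: [0.2, 0.1, -0.0]
gripper_width: -0.002
```

Call:
{"name": "step_arm", "arguments": {"increments": [[-0.0001, -0.001, 0, 0, 0, 0, 1], [-0.0001, -0.001, 0, 0, 0, 0, 1], [-0.0001, -0.001, 0, 0, 0, 0, 1]]}}

```text
t: 9.1
eef_pos: [0.5954, 0.057, 0.0073]
tool_rot: [-0.0, 0.74, 0.672, 0.0]
contact_force: [0.0, 0.4, -0.0]
gripper_width: -0.003
```

Call:
{"name": "step_arm", "arguments": {"increments": [[-0.0001, -0.001, 0, 0, 0, 0, 1], [-0.0001, -0.001, 0, 0, 0, 0, 1], [-0.0001, -0.001, 0, 0, 0, 0, 1]]}}

```text
t: 9.35
eef_pos: [0.5953, 0.0563, 0.0073]
tool_rot: [-0.0, 0.74, 0.672, 0.0]
contact_force: [0.4, 1.4, -0.7]
gripper_width: -0.004
```

Call:
{"name": "step_arm", "arguments": {"increments": [[-0.0001, -0.001, 0, 0, 0, 0, 1], [-0.0001, -0.001, 0, 0, 0, 0, 1], [-0.0001, -0.001, 0, 0, 0, 0, 1]]}}

```text
t: 9.6
eef_pos: [0.5953, 0.0557, 0.0074]
tool_rot: [-0.0, 0.74, 0.673, 0.0]
contact_force: [0.7, 2.5, -1.0]
gripper_width: -0.004
```

Call:
{"name": "step_arm", "arguments": {"increments": [[-0.0001, -0.001, 0, 0, 0, 0, 1], [-0.0001, -0.001, 0, 0, 0, 0, 1], [-0.0001, -0.001, 0, 0, 0, 0, 1]]}}

```text
t: 9.85
eef_pos: [0.5952, 0.0551, 0.0074]
tool_rot: [-0.0, 0.74, 0.673, 0.001]
contact_force: [0.3, 6.0, -0.8]
gripper_width: 0.001
```

The push force climbed to 6 N and the fingers began to lag, so the wedge is seated. I'll back off, lift clear and look.

Call:
{"name": "step_arm", "arguments": {"increments": [[0.0003, 0.003, 0, 0, 0, 0, 1], [0.001, 0.012, 0, 0, 0, 0, 1], [0.002, 0.026, 0, 0, 0, 0, 1], [0.003, 0.034, 0.02, 0, 0, 0, 1], [0.003, 0.034, 0.06, 0, 0, 0, 1], [0.003, 0.034, 0.1, 0, 0, 0, 1], [0.003, 0.034, 0.14, 0, 0, 0, 1], [0.003, 0.034, 0.18, 0, 0, 0, 1], [0.003, 0.034, 0.2, 0, 0, 0, 1], [0.003, 0.034, 0.2, 0, 0, 0, 1]]}}

```text
t: 10.68
eef_pos: [0.601, 0.0902, 0.2134]
tool_rot: [0.003, 0.74, 0.673, 0.004]
contact_force: [-0.5, 1.2, 0.4]
gripper_width: -0.0
```

Run:
```python
from h import *
R={c:bot.read_camera(c) for c in('side','top')}
t=R['top']['color'][155:245,235:355,::-1]; s=R['side']['color'][120:240,210:330,::-1]
cv2.imwrite('pics/tz4.png',cv2.resize(t,None,fx=6.6,fy=6.6,interpolation=cv2.INTER_CUBIC))
cv2.imwrite('pics/sz4.png',cv2.resize(s,None,fx=5,fy=5,interpolation=cv2.INTER_CUBIC))
o=bot.get_obs();print(o['eef_pos'],o['contact_force'])
```

```text
[0.59829561 0.08885319 0.20811184] [-0.43040275 -0.20233054 -0.80259656]
```

View pics/sz4.png

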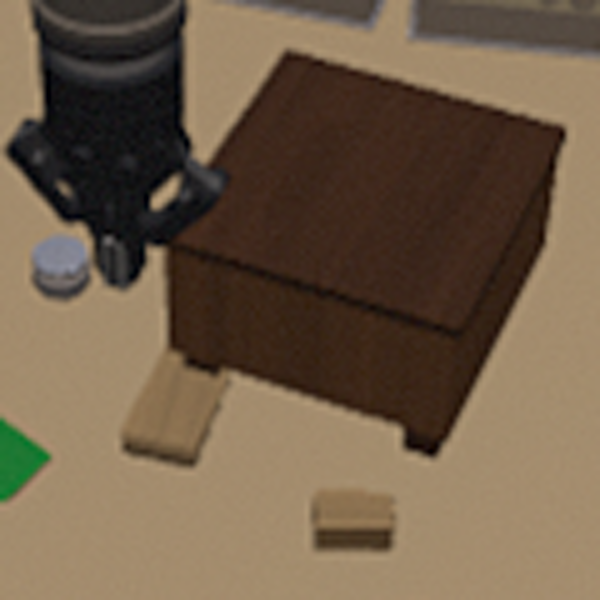

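View pics/tz4.png

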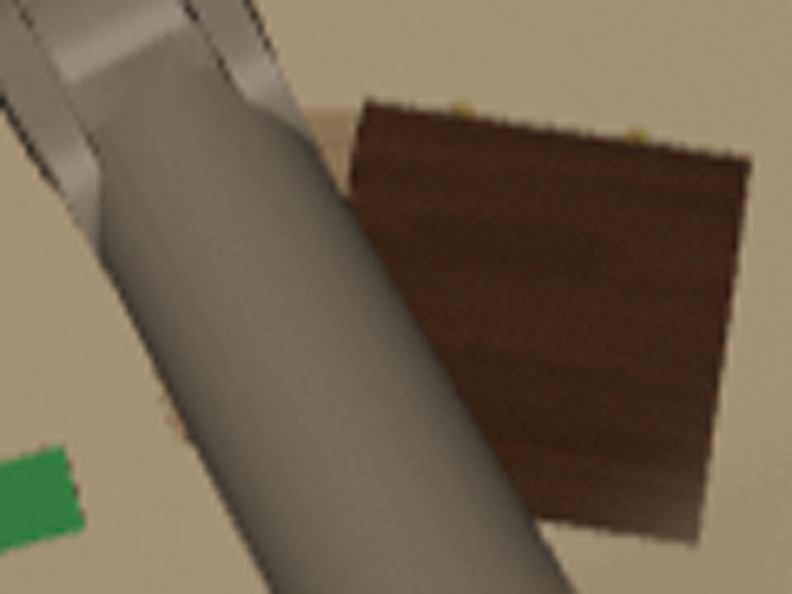

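The wedge lies under the short foot; its tail is at (160,450) in the side zoom, and the chest's corners are where they were. Now the press above the foot.

Call:
{"name": "step_arm", "arguments": {"increments": [[-0.003, -0.03, 0, 0, 0, 0, 1], [-0.006, -0.06, 0, 0, 0, 0, 1], [-0.009, -0.09, 0, 0, 0, 0, 1], [-0.011, -0.12, 0, 0, 0, 0, 1], [-0.011, -0.132, -0.02, 0, 0, 0, 1], [-0.011, -0.132, -0.04, 0, 0, 0, 1], [-0.011, -0.132, -0.05, 0, 0, 0, 1], [-0.011, -0.132, -0.056, 0, 0, 0, 1], [-0.011, -0.132, -0.058, 0, 0, 0, 1], [-0.011, -0.132, -0.058, 0, 0, 0, 1]]}}

```text
t: 11.62
eef_pos: [0.5869, -0.0427, 0.1488]
tool_rot: [-0.001, 0.74, 0.673, -0.0]
contact_force: [0.8, -0.2, -0.0]
gripper_width: -0.002
```

Call:
{"name": "step_arm", "arguments": {"increments": [[0, 0, -0.002, 0, 0, 0, 1], [0, 0, -0.004, 0, 0, 0, 1], [0, 0, -0.006, 0, 0, 0, 1], [0, 0, -0.006, 0, 0, 0, 1]]}}

```text
t: 11.95
eef_pos: [0.5871, -0.0439, 0.1434]
tool_rot: [0.0, 0.74, 0.672, 0.0]
contact_force: [1.1, -0.4, -0.3]
gripper_width: -0.003
```

Call:
{"name": "step_arm", "arguments": {"increments": [[0, 0, -0.001, 0, 0, 0, 1], [0, 0, -0.0015, 0, 0, 0, 1], [0, 0, -0.0015, 0, 0, 0, 1], [0, 0, -0.0015, 0, 0, 0, 1]]}}

```text
t: 12.28
eef_pos: [0.5871, -0.044, 0.1419]
tool_rot: [0.0, 0.74, 0.672, 0.0]
contact_force: [-0.3, 0.4, -0.5]
gripper_width: -0.003
```

Call:
{"name": "step_arm", "arguments": {"increments": [[0, 0, -0.001, 0, 0, 0, 1], [0, 0, -0.0015, 0, 0, 0, 1], [0, 0, -0.0015, 0, 0, 0, 1], [0, 0, -0.0015, 0, 0, 0, 1]]}}

```text
t: 12.62
eef_pos: [0.587, -0.0439, 0.1403]
tool_rot: [-0.0, 0.74, 0.672, -0.0]
contact_force: [-0.5, 0.0, 0.2]
gripper_width: 0.003
```

Call:
{"name": "step_arm", "arguments": {"increments": [[0, 0, -0.0005, 0, 0, 0, 1], [0, 0, -0.001, 0, 0, 0, 1], [0, 0, -0.001, 0, 0, 0, 1], [0, 0, -0.001, 0, 0, 0, 1]]}}

```text
t: 12.95
eef_pos: [0.5872, -0.0439, 0.1401]
tool_rot: [0.0, 0.74, 0.672, 0.0]
contact_force: [-2.2, 0.3, 6.9]
gripper_width: 0.003
```

Call:
{"name": "step_arm", "arguments": {"increments": [[0, 0, -0.0005, 0, 0, 0, 1], [0, 0, -0.001, 0, 0, 0, 1], [0, 0, -0.001, 0, 0, 0, 1], [0, 0, -0.001, 0, 0, 0, 1]]}}

```text
t: 13.28
eef_pos: [0.5874, -0.0438, 0.1399]
tool_rot: [0.0, 0.74, 0.672, 0.0]
contact_force: [-3.8, -0.4, 12.5]
gripper_width: -0.002
```

Call:
{"name": "step_arm", "arguments": {"increments": [[0, 0, 0.0003, 0, 0, 0, 1], [0, 0, 0.0003, 0, 0, 0, 1], [0, 0, 0.0003, 0, 0, 0, 1], [0, 0, 0.0003, 0, 0, 0, 1], [0, 0, 0.0003, 0, 0, 0, 1], [0, 0, 0.0003, 0, 0, 0, 1]]}}

```text
t: 13.78
eef_pos: [0.5873, -0.0438, 0.1399]
tool_rot: [0.0, 0.74, 0.672, 0.0]
contact_force: [-3.5, 0.1, 10.9]
gripper_width: 0.002
```

Run:
```python
from h import *
R={c:bot.read_camera(c) for c in('side','top')}
t=R['top']['color'][155:245,235:355,::-1]; s=R['side']['color'][120:240,210:330,::-1]
cv2.imwrite('pics/tz5.png',cv2.resize(t,None,fx=6.6,fy=6.6,interpolation=cv2.INTER_CUBIC))
cv2.imwrite('pics/sz5.png',cv2.resize(s,None,fx=5,fy=5,interpolation=cv2.INTER_CUBIC))
for _ in range(6): bot.read_camera('top'); o=bot.get_obs();print(o['t'],o['eef_pos'],o['contact_force'])
```

```text
13.9333 [ 0.58734593 -0.04382242  0.13993362] [-3.06184547 -0.50453958 10.45735807]
13.9833 [ 0.58735067 -0.04378038  0.13994605] [-3.38453133  1.01250898 10.16874007]
14.0333 [ 0.58733827 -0.04378916  0.13993192] [-4.30955918 -0.26595975 10.03218421]
14.0833 [ 0.58733682 -0.0437981   0.13992681] [-3.38013162 -0.56282824 11.16167531]
14.1333 [ 0.58734908 -0.04379707  0.13994933] [-3.59265763  0.22899558 10.99925417]
14.1833 [ 0.58734696 -0.04379797  0.13993107] [-3.58296854 -0.60191942 11.31622344]
```

View pics/sz5.png

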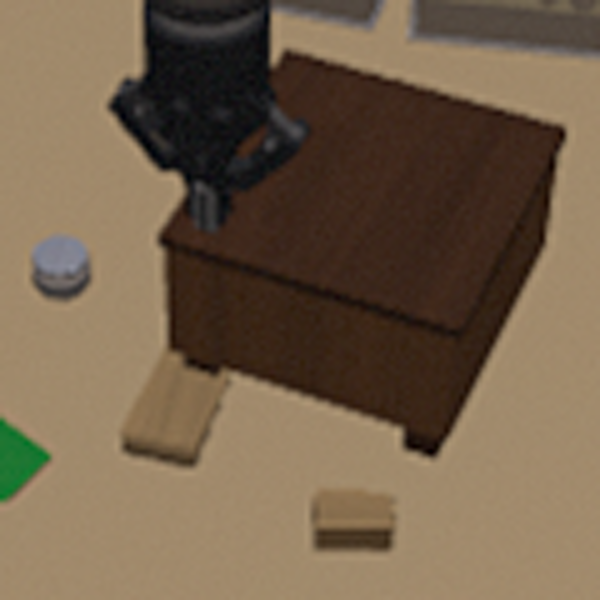

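View pics/tz5.png

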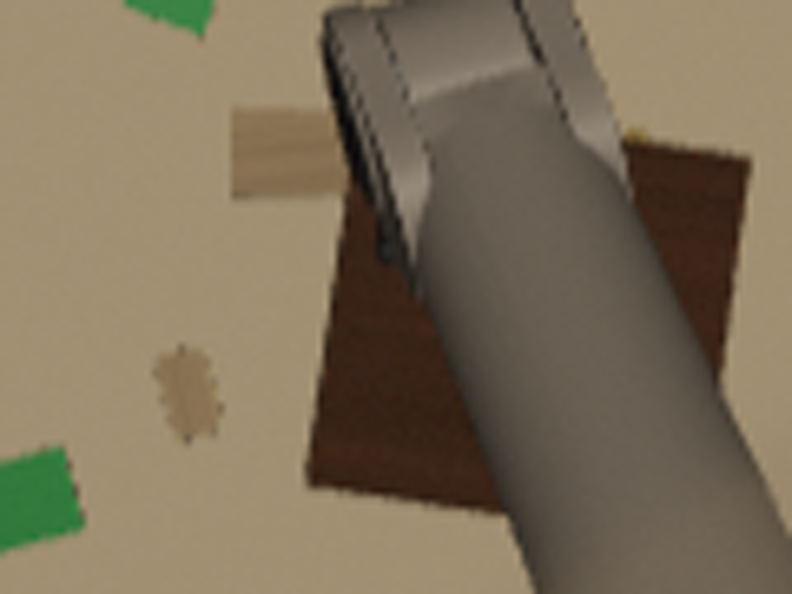

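The fingertips are at (207,225) in the side zoom, over the short foot, holding a steady 10–11 N at z = 0.140. The wedge has moved about 82 mm, which puts the foot at about +35 mm in the wedge frame. The chest and the bystanders in view are where they were, so I'm handing in.

```bash
python3 -c "
from station import bot
print(bot.hand_in()); print(bot.get_obs()['contact_force'])"
```

```text
the job is handed in; nothing more can be done
None
the job is handed in; nothing more can be done
```

I pushed the wooden wedge about 82 mm, thin end first, under the short foot, until the push force rose to about 6 N. I then backed off, pressed on the chest top above that foot, and handed in at about 14 s while still holding the press.

- **Press:** it held steady at 10–11 N down, with about 3.5 N of sideways force along x. The fingertips stood about 1 mm from the estimated press point.
- **Level and rocking:** the top at that corner met the fingers at 140 mm, the level height. It sank only about 0.2 mm while the force went from 7 to 12.5 N, so the chest no longer rocks. I had no direct reading of its tilt.
- **Wedge:** it lies flat, and the foot sits at about +35 mm in the wedge frame, where up to 62 mm is allowed. I could not measure the force it carries on its own.
- **Everything else:** the chest, tin and block looked unmoved in the last pictures. I did not look again at the cup, brush and beads after the first pictures, but the arm stayed well clear of them.

No check failed, and the force and position readings agreed. The simulator gave no verdict.

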